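# Heft two instrument pods and hold up the heavier

## Robot

A 6-joint arm with a two-finger parallel gripper is mounted at the origin on the work surface. World frame = base frame: x ahead of the robot, y to its left, z up, the work surface at z = 0. Lengths are in m, angles in rad, forces in N, time in s.
With the tool pointing down it reaches from about 0.375 to 0.825 m from the base axis. Payload 5.5 kg.
Tool frame: the origin (TCP) lies on the centre line of the jaws, within the pads' length; the fingertips stand 19 mm ahead of it and the grasp point (between the pads) is the TCP; z points along the fingers, x is the direction in which the jaws open and shut, and the axes are right-handed (so a half turn about z gives the same grasp; the last joint's range is limited). The gripper opens to 85 mm and grips with 20 to 120 N. Pads are 22 mm wide; open, the fingers measure 114 mm over their backs; the gripper's body (76 mm by 85 mm) begins 54 mm behind the grasp point. The pads swing forward as they close: fully open they stand 13 mm farther back than shut.
Start: joints at [-1.162, 0.314, -0.047, 1.21, 0, 1.571], TCP at [0.239, -0.551, 0.25] pointing down, gripper open.
Joint ranges: [-2.67, 2.67], [-0.69, 1.73], [-1.03, 1.25], [-2.08, 2.16], [-1.42, 1.45], [-3.14, 3.14]. Speed limits (rad/s): [2.39, 2.39, 3.01, 3.14, 3.14, 3.14].

## Interface

Orientations are given as a unit quaternion [x, y, z, w].
In Python, from plant import r, optics gives the robot as it stands.
- The arm moves only by the shell command python3 -m crank 'ROWS' [FORCE]. ROWS is JSON, a list of rows, each a list of 5 numbers: the shift along the tool's x, y, z in m, then the turn about the tool's z in rad, then the closure in counts, from 0 (fully open) to 255 (shut). In form: [[dx, dy, dz, yaw, grip], ...]. A call has exactly 8 rows; each row shifts and turns the commanded pose from where the row before left it, along the tool's axes as they then stand; what a row does not reach is not made up. A row lasts 1/12 s, in which the tool goes at most 41.7 mm and 7.16 degrees, less where a joint would pass 70% of its speed; a pose out of reach is approached as far as the arm can. A call is refused whole if a number of a shift passes 0.0417 or a number of a turn 0.125, either way. A call with a gripper value outside its range is refused whole. The fingers move at their own pace and stop on an object; FORCE is the grip in N (left out, the last holds). Time passes only in rows, so rows that do not move let the fingers close, or fill a call up. It gives the time, the measured TCP pose, the force and the opening at its end, in the units of the state.
- r.get_obs(): the state, without advancing time (a new reading comes with each control period).
- optics.read_camera(name): name is "scene" or "top"; returns a dict with "pixels" (480x640x3 uint8, blue, green, red), "range_z" (480x640 float32, m along the optical axis (not along the pixel's ray), 0 where there is no reading), "camera_matrix" (3x3 intrinsics, pixels), "R" (3x3) and "t" (3): a world point X has camera coordinates R X + t. Camera axes: x right, y down, z forward; pixel columns grow to the right and rows downward; lengths in m; the calibration is good to about 2 mm. A picture is of the moment at which its call begins.
- r.sign_off(): hands the job in, once; it reports no verdict.
Trained networks look in the newest picture that a camera, given by its name, has taken for a name from the list of things; names that differ only in an ending like _2 or _b are one class to them, and where a whole thing is asked for, a point or a joint stands for the part that bears it (a point fixed in the world has none). Each returns a list of dicts, best first, with "confidence" (0 to 1); they miss things now and then, are a little off and sometimes report something else, mostly with a low value. They report only what shows in the picture. A call takes as long as a camera call. They do not tell look-alikes from the thing itself.
- optics.cut_out(camera, query): "mask" (480x640 bool, what is visible of it) and "uv" ([column, row] in pixels, amid what is visible of it).
- optics.spot_point(camera, query): "uv" ([column, row] in pixels: a listed point, or the origin of a listed thing).
The state is a dict: "time": time; "joints": joint angles; "qd": joint speeds; "joint_efforts": joint torques, N m; "eef_pos": TCP position; "eef_rot": TCP orientation; "wrist_force": force on the tool from outside, world axes, zero at the start; "moment": the same for the moment, N m; "finger_gap": opening from 0.0 (shut) to 1.0 (fully open).
Only numpy, scipy, OpenCV 4.12 (cv2) and the standard library are available. Lean on these libraries where they do the work, as an engineer would, in place of code of your own. Each camera call takes 0.05 s, during which the arm holds its last target. There are 200 camera calls.

## Task

Two black instrument pods look alike, but only one has its speaker and steel plate fitted and is clearly heavier: lift each one level off its stand by the fin on its back to feel its weight, and leave the lighter one set down square on its own stand as it was. Finish while still holding the heavier pod by the fingers, level and still, straight up over its own stand with its underside at least 10 cm above the rails and nothing else carrying it: do not put it down at the end. Leave the tools and boxes on the bench where they are and never tip a pod over.

Things in the scene. Friction and masses are not known exactly. Their poses are not given: they have to be found in the camera images.
- pod_a: black instrument pod, face down on stand_a, outwardly identical to the other. Origin on its underside, below the balance point; x along its length, z up. Head slab x -26 to +64 mm, 100 wide, 30 thick; arm slab x -106 to -26, 60 wide, 16 thick; upright fin (see grip point) along the back. Mass 0.28 to 0.90 kg, hidden: the fitted pod weighs at least 1.4 times the empty one
- pod_b: black instrument pod, face down on stand_b, outwardly identical to the other. Origin on its underside, below the balance point; x along its length, z up. Head slab x -26 to +64 mm, 100 wide, 30 thick; arm slab x -106 to -26, 60 wide, 16 thick; upright fin (see grip point) along the back. Mass 0.28 to 0.90 kg, hidden: the fitted pod weighs at least 1.4 times the empty one
- pod_a_grip (a point): point on pod_a's upright fin above the balance point: pinched here across the fin, the pod hangs level. 56 mm above the underside, 16 below the fin's top edge, 26 above the head's back. Fin 14 mm thick in y, x -76 to +54 mm; axes as the pod's, flat sides face +y and -y
- pod_b_grip (a point): point on pod_b's upright fin above the balance point: pinched here across the fin, the pod hangs level. 56 mm above the underside, 16 below the fin's top edge, 26 above the head's back. Fin 14 mm thick in y, x -76 to +54 mm; axes as the pod's, flat sides face +y and -y
- stand_a: fixed stand of pod_a: plate with two grey rubber rails across it, rail tops 40 mm above the bench, rails 26 mm long, 110 wide, centred at x -75 and +45 mm. Origin on the bench below where the pod's origin rests (within 6 mm, yaw within 0.06 rad); x along the pod's length, z up
- stand_b: fixed stand of pod_b: plate with two grey rubber rails across it, rail tops 40 mm above the bench, rails 26 mm long, 110 wide, centred at x -75 and +45 mm. Origin on the bench below where the pod's origin rests (within 6 mm, yaw within 0.06 rad); x along the pod's length, z up
- driver: screwdriver with a black handle, 180 mm long, lying between the two stands; bystander
- scriber: screwdriver with a red handle, 160 mm long, lying at the left of the bench; bystander
- torch: black pocket torch with an orange end, 157 mm long, 34 mm thick, lying at the right of the bench; bystander
- screw_box: clear open plastic box of screws, 120 x 90 x 45 mm, beyond the stands; bystander
- socket: steel socket standing upright, 26 mm diameter, 50 mm tall, beyond the driver; bystander
- clip_bracket: flat black plastic bracket with one raised edge, 50 x 110 x 30 mm, beyond the stands; bystander
- oil_bottle: small white bottle with a black cap, 36 mm diameter, 90 mm tall, at the left of the bench; bystander
There are look-alikes about, which are no part of the job. Leave any turquoise or yellow look-alike of the pod_b alone.

How it is judged:
On the way, in this order (a step that is already met when the one before it is completed fails the run):
1. the lighter pod (the one that presses less on its stand) is lifted level, clear of its stand, the other standing on its own (((height (world z) of pod_a above 0.055 m and contact force between pod_a and the fingers above 1 N and contact force between pod_a and stand_a below 0.1 N and angle between pod_a's own z axis and vertical below 0.25 rad and contact force between pod_b and stand_b above 5 N) or (height (world z) of pod_b above 0.055 m and contact force between pod_b and the fingers above 1 N and contact force between pod_b and stand_b below 0.1 N and angle between pod_b's own z axis and vertical below 0.25 rad and contact force between pod_a and stand_a above 5 N))), for 0.2 s.
2. the lighter pod is set back down on its own stand and let go (((horizontal distance between pod_a and stand_a below 0.025 m and height (world z) of pod_a between 0.034 and 0.046 m and angle between pod_a's own z axis and vertical below 0.06 rad and linear speed of pod_a below 0.02 m/s and contact force between pod_a and the fingers below 0.1 N and angle between the x axis of pod_a and the x axis of stand_a, either way round below 0.3 rad and contact force between pod_a and stand_a between 1 and 5 N) or (horizontal distance between pod_b and stand_b below 0.025 m and height (world z) of pod_b between 0.034 and 0.046 m and angle between pod_b's own z axis and vertical below 0.06 rad and linear speed of pod_b below 0.02 m/s and contact force between pod_b and the fingers below 0.1 N and angle between the x axis of pod_b and the x axis of stand_b, either way round below 0.3 rad and contact force between pod_b and stand_b between 1 and 5 N))), for 0.2 s.
3. the heavier pod is lifted level, clear of its stand (((height (world z) of pod_a above 0.055 m and contact force between pod_a and the fingers above 1 N and contact force between pod_a and stand_a below 0.1 N and angle between pod_a's own z axis and vertical below 0.25 rad and contact force between pod_b and stand_b between 1 and 5 N) or (height (world z) of pod_b above 0.055 m and contact force between pod_b and the fingers above 1 N and contact force between pod_b and stand_b below 0.1 N and angle between pod_b's own z axis and vertical below 0.25 rad and contact force between pod_a and stand_a between 1 and 5 N))), for 0.2 s.
At the end, for the whole second after the job is handed in: Heavier pod held by the fingers alone, underside 80 mm or more above the rails of its own stand and within 100 mm of over it, within 0.10 rad of level, still; lighter pod let go and at rest on its own stand, within 25 mm and 0.3 rad of square (((height (world z) of pod_a above 0.12 m and horizontal distance between pod_a and stand_a below 0.1 m and angle between pod_a's own z axis and vertical below 0.1 rad and linear speed of each of pod_a, pod_b below 0.02 m/s and angular speed of pod_a below 0.1 rad/s and contact force between pod_a and the fingers above 1 N and contact force between pod_a and stand_a below 0.1 N and contact force between pod_a and stand_b below 0.1 N and contact force between pod_a and pod_b below 0.1 N and horizontal distance between pod_b and stand_b below 0.025 m and height (world z) of pod_b between 0.034 and 0.046 m and angle between pod_b's own z axis and vertical below 0.06 rad and contact force between pod_b and the fingers below 0.1 N and angle between the x axis of pod_b and the x axis of stand_b, either way round below 0.3 rad and contact force between pod_b and stand_b between 1 and 5 N) or (height (world z) of pod_b above 0.12 m and horizontal distance between pod_b and stand_b below 0.1 m and angle between pod_b's own z axis and vertical below 0.1 rad and linear speed of each of pod_b, pod_a below 0.02 m/s and angular speed of pod_b below 0.1 rad/s and contact force between pod_b and the fingers above 1 N and contact force between pod_b and stand_a below 0.1 N and contact force between pod_b and stand_b below 0.1 N and contact force between pod_b and pod_a below 0.1 N and horizontal distance between pod_a and stand_a below 0.025 m and height (world z) of pod_a between 0.034 and 0.046 m and angle between pod_a's own z axis and vertical below 0.06 rad and contact force between pod_a and the fingers below 0.1 N and angle between the x axis of pod_a and the x axis of stand_a, either way round below 0.3 rad and contact force between pod_a and stand_a between 1 and 5 N))); the arm keeps its last pose, push and grip.
It fails at once if a bystander is moved by more than 30 mm (distance of any of driver, scriber, torch, screw_box, socket, clip_bracket, oil_bottle from where it was at the start of the episode above 0.03 m).
It fails at once if a pod is tipped by more than 0.4 rad (angle between any of pod_a, pod_b's own z axis and vertical above 0.4 rad).
It also fails if it takes over 72 s, if anything falls off the work surface, if the arm or the gripper's body presses on something with over 40 N, if the wrist force passes 120 N, or if a joint passes its speed limit or range.

## Working session

There is one attempt and no reset: what is moved stays moved. The work goes in short steps, Python scripts to look and compute and a shell command to move; the robot and the scene stay as the last step left them, time stands still between calls to the robot, and variables do not carry over. Pictures are saved under pics/ and viewed, about 8 in all and at most 12, crops included, and the job is handed in when it is done.

```bash
mkdir -p pics; cat > h.py <<'E'
import numpy as np, cv2
from plant import r, optics
def world(c,u,v,d):
    K=c["camera_matrix"]; p=np.array([(u-K[0,2])/K[0,0]*d,(v-K[1,2])/K[1,1]*d,d])
    return c["R"].T@(p-c["t"])
def cloud(c):
    K=c["camera_matrix"]; d=c["range_z"]; v,u=np.mgrid[:480,:640]
    P=np.stack([(u-K[0,2])/K[0,0]*d,(v-K[1,2])/K[1,1]*d,d],-1)
    return (P-c["t"])@c["R"]
E
python3 - <<'E'
from h import *
o=r.get_obs(); print({k:np.round(v,3) for k,v in o.items()})
for n in ["top","scene"]:
    c=optics.read_camera(n); cv2.imwrite(f"pics/{n}0.png",c["pixels"])
    W=cloud(c)
    for q in ["pod_a","pod_b","pod_a_grip"]:
        for x in optics.spot_point(n,q):
            u,v=np.round(x["uv"]).astype(int); print(n,q,round(x["confidence"],2),u,v,np.round(W[v,u],3))
E
```

```text
{'time': np.float64(0.0), 'joints': array([-1.162,  0.314, -0.048,  1.21 , -0.   ,  1.571]), 'qd': array([ 0.002,  0.002,  0.   , -0.001, -0.002,  0.   ]), 'joint_efforts': array([ 1.0000e-03, -5.3958e+01,  3.3975e+01,  1.9000e-02,  0.0000e+00,
       -0.0000e+00]), 'eef_pos': array([ 0.238, -0.55 ,  0.249]), 'eef_rot': array([ 0.836, -0.549, -0.001, -0.   ]), 'wrist_force': array([0.245, 0.435, 0.82 ]), 'moment': array([-0.009,  0.005,  0.035]), 'finger_gap': np.float64(1.0)}
top pod_a 0.95 414 335 [ 0.238 -0.244  0.03 ]
top pod_a 0.85 235 248 [0.459 0.212 0.109]
top pod_a 0.78 417 228 [ 0.512 -0.246  0.082]
top pod_a 0.74 191 351 [0.199 0.326 0.071]
top pod_b 0.95 414 335 [ 0.238 -0.244  0.03 ]
top pod_b 0.85 235 248 [0.459 0.212 0.109]
top pod_b 0.78 417 228 [ 0.512 -0.246  0.082]
top pod_b 0.74 191 351 [0.199 0.326 0.071]
top pod_a_grip 0.88 422 228 [ 0.51  -0.255  0.105]
scene pod_a 0.94 217 297 [ 0.526 -0.256  0.072]
scene pod_a 0.88 382 219 [0.486 0.201 0.071]
scene pod_a 0.86 181 241 [ 0.264 -0.261  0.029]
scene pod_a 0.79 363 174 [0.229 0.317 0.015]
scene pod_b 0.94 217 297 [ 0.526 -0.256  0.072]
scene pod_b 0.88 382 219 [0.486 0.201 0.071]
scene pod_b 0.86 181 241 [ 0.264 -0.261  0.029]
scene pod_b 0.79 363 174 [0.229 0.317 0.015]
scene pod_a_grip 0.62 211 284 [ 0.515 -0.26   0.105]
```

View pics/top0.png

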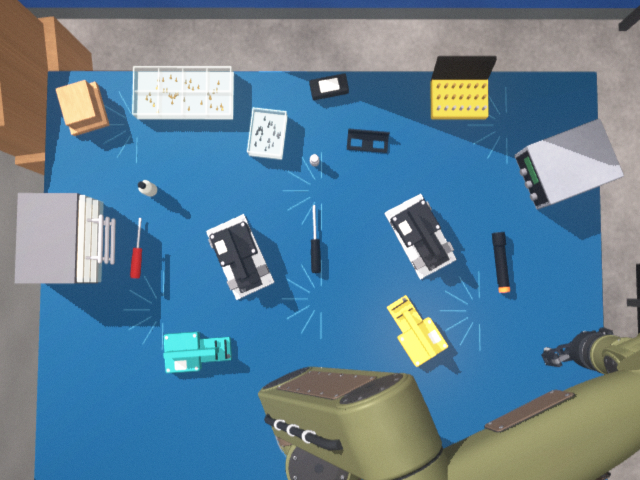

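View pics/scene0.png

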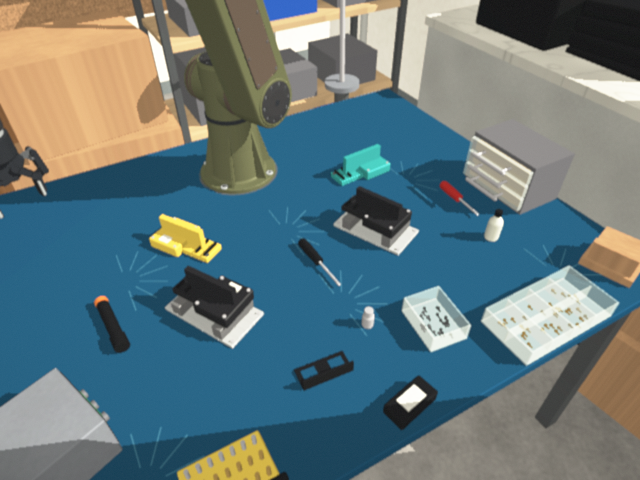

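Four candidates in top: black at (238,257) and black at (420,235), turquoise at (195,352), yellow at (417,332). The two black ones on grey-railed stands are the pods; the coloured ones are decoys. I'll fit the fins and confirm with one enlarged crop.

```bash
cat > fit.py <<'E'
from h import *
def fit(cs,near,verbose=True):
    P=[];C=[]
    for c in cs:
        W=cloud(c); m=(c["range_z"]>0)&(np.hypot(W[...,0]-near[0],W[...,1]-near[1])<.11)
        P.append(W[m])
    out=[]
    for p in P:
        f=p[(p[:,2]>.098)&(p[:,2]<.12)]; h=p[(p[:,2]>.062)&(p[:,2]<.078)]
        if len(f)<20: out.append(None); continue
        (cx,cy),(w,l),a=cv2.minAreaRect(f[:,:2].astype(np.float32))
        t=np.deg2rad(a)+(np.pi/2 if l>w else 0); d=np.array([np.cos(t),np.sin(t)])
        ctr=np.array([cx,cy])
        if (h[:,:2].mean(0)-ctr)@d<0: d=-d
        s=(f[:,:2]-ctr)@d
        g=ctr+.011*d
        print("fin n",len(f),"ctr",np.round(ctr,4),"med",np.round(np.median(f[:,:2],0),4),"size",np.round((w,l),4),"yaw",round(float(np.arctan2(d[1],d[0])),3),"top z",round(float(np.percentile(f[:,2],90)),4),"grip",np.round(g,4))
E
python3 - <<'E'
from fit import *
cs=[optics.read_camera(n) for n in("top","scene")]
for nm,n in(("left",(.47,.2)),("right",(.52,-.25))):
    print(nm); fit(cs,n)
for n in("top","scene"):
  for q in("pod_a_grip","stand_a"):
    W=cloud(cs[n=="scene"])
    for x in optics.spot_point(n,q):
        u,v=np.round(x["uv"]).astype(int); print(n,q,round(x["confidence"],2),u,v,np.round(W[v,u],3))
im=cs[0]["pixels"]
a=cv2.resize(im[200:310,190:290],None,fx=4,fy=4,interpolation=2);b=cv2.resize(im[185:295,370:470],None,fx=4,fy=4,interpolation=2)
cv2.imwrite("pics/crop.png",np.hstack([a,b]))
E
```

```text
left
fin n 330 ctr [0.4452 0.2131] med [0.4459 0.2129] size [0.1303 0.0152] yaw 0.388 top z 0.1148 grip [0.4554 0.2173]
fin n 391 ctr [0.4458 0.2131] med [0.4517 0.2129] size [0.1318 0.0217] yaw 0.395 top z 0.1137 grip [0.4559 0.2173]
right
fin n 340 ctr [ 0.5017 -0.2599] med [ 0.5019 -0.2589] size [0.1297 0.0158] yaw 0.537 top z 0.1154 grip [ 0.5111 -0.2542]
fin n 506 ctr [ 0.5017 -0.2589] med [ 0.5068 -0.2585] size [0.1329 0.0173] yaw 0.535 top z 0.1133 grip [ 0.5111 -0.2533]
top pod_a_grip 0.65 423 227 [ 0.512 -0.256  0.114]
top pod_a_grip 0.46 312 244 [0.474 0.022 0.023]
top stand_a 0.54 318 240 [0.485 0.006 0.021]
scene pod_a_grip 0.56 212 283 [ 0.517 -0.257  0.108]
scene stand_a 0.98 382 234 [0.51  0.187 0.044]
scene stand_a 0.57 218 314 [ 0.568 -0.27   0.069]
```

View pics/crop.png

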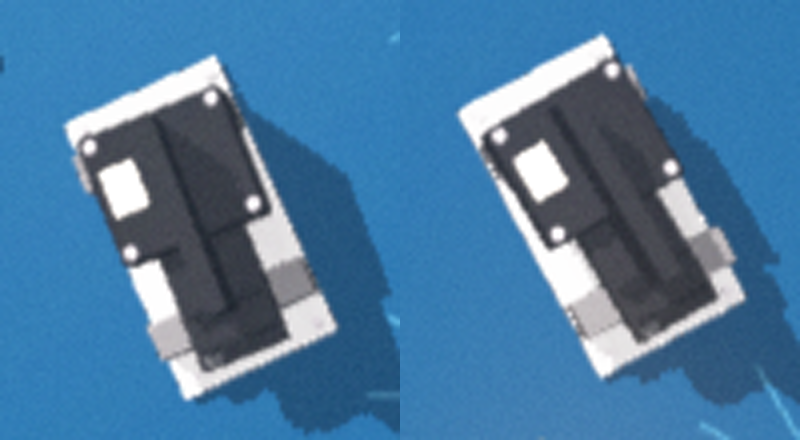

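The crop confirms it: both black pods sit on white plates with grey rails, heads toward +x (up in the picture). I'll start with the right pod (nearest).

```bash
cat > go.py <<'E'
# print remaining tool-frame shift/turn to grip target: python3 go.py x y z finyaw
import sys; from h import *
from scipy.spatial.transform import Rotation as Ro
x,y,z,t=map(float,sys.argv[1:5]); o=r.get_obs(); R=Ro.from_quat(o["eef_rot"]).as_matrix()
a=np.arctan2(R[1,0],R[0,0]); dy=(t-np.pi/2-a+np.pi/2)%np.pi-np.pi/2
b=a+dy; Rn=np.array([[np.cos(b),np.sin(b),0],[np.sin(b),-np.cos(b),0],[0,0,-1]])
print("t",round(float(o["time"]),2),"pos",np.round(o["eef_pos"],4),"F",np.round(o["wrist_force"],2),"M",np.round(o["moment"],3),"gap",round(float(o["finger_gap"]),3),"j",np.round(o["joints"],2))
print("turn(row)",round(-dy,4),"shift after turn",np.round(Rn.T@(np.array([x,y,z])-o["eef_pos"]),4),"tilt",round(float(np.arccos(-R[2,2])),4))
E
python3 -m crank '[[0,0,0,-0.125,0],[-0.0116,-0.038,0,0,0],[-0.0116,-0.038,0,0,0],[-0.0116,-0.038,0,0,0],[-0.0116,-0.038,0,0,0],[-0.0116,-0.038,0,0,0],[-0.0116,-0.038,0,0,0],[-0.0116,-0.038,0,0,0]]' 40; python3 go.py 0.5112 -0.2538 0.096 0.536
```

```text
time: 1.37
eef_pos: [0.4272, -0.3438, 0.2506]
eef_rot: [0.869, -0.496, 0.0, 0.0]
wrist_force: [0.6, -0.8, 0.0]
finger_gap: 1.0
t 1.37 pos [ 0.4272 -0.3438  0.2506] F [ 0.56 -0.76  0.04] M [ 0.013 -0.03   0.015] gap 1.0 j [-0.68  0.22 -0.17  1.18  0.    1.93]
turn(row) -0.0024 shift after turn [-0.0345 -0.1182  0.1546] tilt 0.0006
```

```bash
python3 -m crank '[[-0.0086,-0.0295,0,0,0],[-0.0086,-0.0295,0,0,0],[-0.0086,-0.0295,0,0,0],[-0.0086,-0.0295,0.02,0,0],[0,0,0.03,0,0],[0,0,0.03,0,0],[0,0,0,0,0],[0,0,0,0,0]]'; python3 go.py 0.5112 -0.2538 0.096 0.536
```

```text
time: 2.03
eef_pos: [0.509, -0.2549, 0.1692]
eef_rot: [0.869, -0.495, -0.002, 0.0]
wrist_force: [1.0, 0.2, 0.3]
finger_gap: 0.998
t 2.03 pos [ 0.509  -0.2549  0.1692] F [0.98 0.24 0.28] M [-0.018  0.02  -0.037] gap 0.998 j [-0.46  0.3  -0.25  1.02 -0.    2.14]
turn(row) -0.002 shift after turn [ 0.0002 -0.0025  0.0732] tilt 0.0039
```

```bash
python3 -m crank '[[0,-0.0025,0.02,0,0],[0,0,0.02,0,0],[0,0,0.02,0,0],[0,0,0.013,0,0],[0,0,0,0,0],[0,0,0,0,0],[0,0,0,0,0],[0,0,0,0,0]]'; python3 go.py 0.5112 -0.2538 0.096 0.536; python3 -m crank '[[0,0,0,0,120],[0,0,0,0,200],[0,0,0,0,255],[0,0,0,0,255],[0,0,0,0,255],[0,0,0,0,255],[0,0,0,0,255],[0,0,0,0,255]]' 60;  python3 go.py 0.5112 -0.2538 0.096 0.536
```

```text
time: 2.7
eef_pos: [0.5137, -0.2552, 0.0994]
eef_rot: [0.868, -0.496, 0.002, -0.0]
wrist_force: [0.1, -0.2, 0.1]
finger_gap: 0.997
t 2.7 pos [ 0.5137 -0.2552  0.0994] F [ 0.09 -0.24  0.09] M [-0.002  0.061  0.022] gap 0.997 j [-0.46  0.37 -0.34  0.87  0.    2.15]
turn(row) -0.0026 shift after turn [-0.0025  0.0014  0.0034] tilt 0.0032
time: 3.37
eef_pos: [0.5124, -0.2543, 0.0974]
eef_rot: [0.869, -0.496, -0.0, -0.0]
wrist_force: [-1.8, 0.5, 2.8]
finger_gap: 0.148
t 3.37 pos [ 0.5124 -0.2543  0.0974] F [-1.81  0.5   2.76] M [0.249 0.125 0.039] gap 0.148 j [-0.46  0.37 -0.34  0.87  0.    2.15]
turn(row) -0.0022 shift after turn [-0.001   0.0008  0.0014] tilt 0.0002
```

```bash
python3 -m crank '[[0,0,-0.004,0,255],[0,0,-0.006,0,255],[0,0,-0.008,0,255],[0,0,-0.008,0,255],[0,0,-0.006,0,255],[0,0,-0.003,0,255],[0,0,0,0,255],[0,0,0,0,255]]';  python3 go.py 0.5112 -0.2538 0.131 0.536; python3 -m crank '[[0,0,0,0,255],[0,0,0,0,255],[0,0,0,0,255],[0,0,0,0,255],[0,0,0,0,255],[0,0,0,0,255],[0,0,0,0,255],[0,0,0,0,255]]';  python3 go.py 0.5112 -0.2538 0.131 0.536
python3 - <<'E'
from fit import *
cs=[optics.read_camera(n) for n in("top","scene")]
im=cs[1]["pixels"]; cv2.imwrite("pics/lift1.png",cv2.resize(im[200:360,130:330],None,fx=3,fy=3,interpolation=2))
print(np.round(r.get_obs()["wrist_force"],2))
E
```

```text
time: 4.03
eef_pos: [0.5125, -0.2545, 0.1325]
eef_rot: [0.869, -0.496, 0.0, -0.0]
wrist_force: [-0.1, 0.5, -4.2]
finger_gap: 0.158
t 4.03 pos [ 0.5125 -0.2545  0.1325] F [-0.12  0.51 -4.18] M [-0.082  0.012  0.008] gap 0.158 j [-0.46  0.33 -0.3   0.94 -0.    2.15]
turn(row) -0.0023 shift after turn [-0.0013  0.0008  0.0015] tilt 0.0005
time: 4.7
eef_pos: [0.5124, -0.2544, 0.1323]
eef_rot: [0.869, -0.496, 0.0, -0.0]
wrist_force: [0.2, 1.1, -4.2]
finger_gap: 0.156
t 4.7 pos [ 0.5124 -0.2544  0.1323] F [ 0.19  1.09 -4.16] M [-0.016  0.005 -0.038] gap 0.156 j [-0.46  0.34 -0.3   0.94  0.    2.15]
turn(row) -0.0022 shift after turn [-0.0011  0.0008  0.0013] tilt 0.0
[ 1.52  1.35 -3.42]
```

View pics/lift1.png

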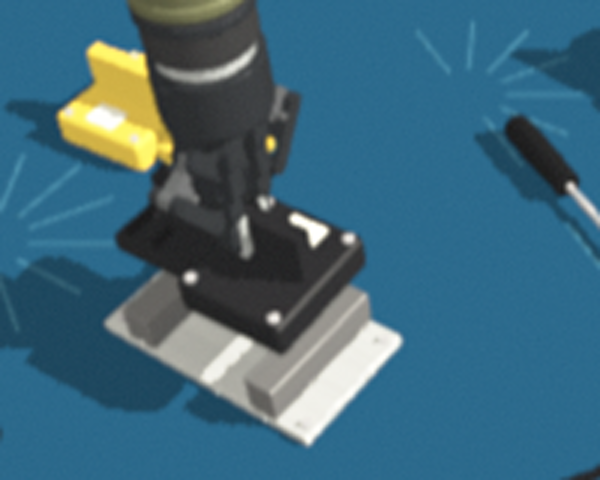

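The picture shows the pod level and clear of both rails; it weighs about 4 N, so it is probably the light one. I'll set it back down the way it came.

```bash
python3 -m crank '[[0,0,0.004,0,255],[0,0,0.008,0,255],[0,0,0.008,0,255],[0,0,0.006,0,255],[0,0,0.004,0,255],[0,0,0.003,0,255],[0,0,0.002,0,255],[0,0,0,0,255]]';  python3 go.py 0.5112 -0.2538 0.096 0.536; python3 -m crank '[[0,0,0,0,255],[0,0,0,0,255],[0,0,0,0,200],[0,0,0,0,120],[0,0,0,0,0],[0,0,0,0,0],[0,0,0,0,0],[0,0,0,0,0]]';  python3 go.py 0.5112 -0.2538 0.096 0.536
```

```text
time: 5.47
eef_pos: [0.5123, -0.2543, 0.0975]
eef_rot: [0.869, -0.496, -0.0, 0.0]
wrist_force: [0.5, -0.4, -3.4]
finger_gap: 0.152
t 5.47 pos [ 0.5123 -0.2543  0.0975] F [ 0.55 -0.4  -3.41] M [-0.034 -0.007  0.041] gap 0.152 j [-0.46  0.37 -0.34  0.87  0.    2.15]
turn(row) -0.0022 shift after turn [-0.001   0.0007  0.0015] tilt 0.0001
time: 6.13
eef_pos: [0.5125, -0.2544, 0.0974]
eef_rot: [0.869, -0.496, 0.0, -0.0]
wrist_force: [0.9, 0.8, 0.2]
finger_gap: 0.91
t 6.13 pos [ 0.5125 -0.2544  0.0974] F [0.93 0.78 0.17] M [0.007 0.031 0.004] gap 0.91 j [-0.46  0.37 -0.34  0.87  0.    2.15]
turn(row) -0.0022 shift after turn [-0.0012  0.0008  0.0014] tilt 0.0003
```

```bash
python3 -m crank '[[0,0,0,0,0],[0,0,0,0,0],[0,0,-0.015,0,0],[0,0,-0.03,0,0],[0,0,-0.035,0,0],[0,0,-0.035,0,0],[0,0,-0.03,0,0],[0,0,0,0,0]]'
python3 - <<'E'
from fit import *
cs=[optics.read_camera(n) for n in("top","scene")]
fit(cs,(.52,-.25))
im=cs[1]["pixels"]; cv2.imwrite("pics/set1.png",cv2.resize(im[200:360,130:330],None,fx=3,fy=3,interpolation=2))
E
python3 go.py 0.4556 0.2173 0.245 0.391
```

```text
time: 6.8
eef_pos: [0.5154, -0.2559, 0.2492]
eef_rot: [0.869, -0.496, 0.005, -0.0]
wrist_force: [1.3, 0.2, 0.1]
finger_gap: 1.0
fin n 115 ctr [ 0.5249 -0.2484] med [ 0.5403 -0.2382] size [0.0788 0.016 ] yaw 0.527 top z 0.1158 grip [ 0.5344 -0.2428]
fin n 507 ctr [ 0.5041 -0.2602] med [ 0.508  -0.2601] size [0.1325 0.0173] yaw 0.537 top z 0.1132 grip [ 0.5135 -0.2545]
t 6.9 pos [ 0.5133 -0.2548  0.2437] F [-0.05  0.71 -0.06] M [-0.006  0.03  -0.018] gap 0.999 j [-0.46  0.26 -0.13  1.17  0.    2.15]
turn(row) 0.1428 shift after turn [-0.4585 -0.1266 -0.0013] tilt 0.0033
```

View pics/set1.png

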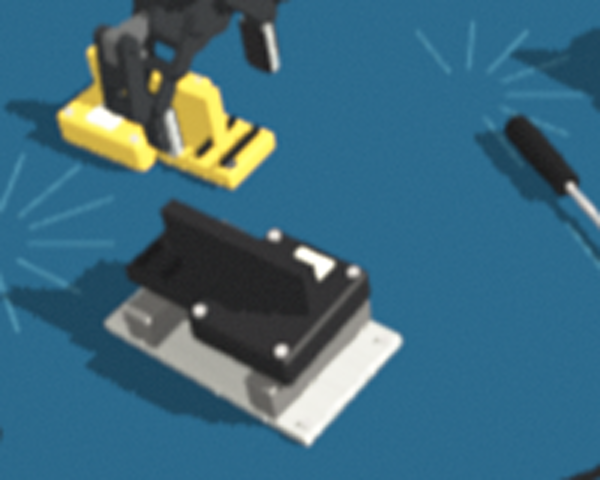

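The right pod is back square on its rails (fin yaw 0.537, top height unchanged, about 2 mm shift). Now the left pod.

```bash
python3 -m crank '[[0,0,0,0.08,0],[0,0,0,0.063,0],[-0.038,-0.0105,0,0,0],[-0.038,-0.0105,0,0,0],[-0.038,-0.0105,0,0,0],[-0.038,-0.0105,0,0,0],[-0.038,-0.0105,0,0,0],[-0.038,-0.0105,0,0,0]]'
python3 -m crank '[[-0.038,-0.0105,0,0,0],[-0.038,-0.0105,0,0,0],[-0.038,-0.0105,0,0,0],[-0.038,-0.0105,0,0,0],[-0.038,-0.0105,0,0,0],[-0.03,-0.008,0,0,0],[0,0,0,0,0],[0,0,0,0,0]]'; python3 go.py 0.4556 0.2173 0.096 0.391
```

```text
time: 7.57
eef_pos: [0.4821, -0.0179, 0.2404]
eef_rot: [0.831, -0.557, -0.001, 0.001]
wrist_force: [2.0, 0.9, -0.4]
finger_gap: 0.999
time: 8.23
eef_pos: [0.4584, 0.199, 0.2405]
eef_rot: [0.835, -0.55, -0.004, -0.001]
wrist_force: [1.0, -0.6, -1.3]
finger_gap: 0.998
t 8.23 pos [0.4584 0.199  0.2405] F [ 1.   -0.62 -1.29] M [-0.022  0.03   0.024] gap 0.998 j [ 0.4   0.13 -0.3   1.14  0.01  3.14]
turn(row) 0.0148 shift after turn [-0.018  -0.0044  0.1445] tilt 0.0082
```

Joint 6 is at its range end, so I'll use the equivalent half-turned grasp: -3.127 in total.

```bash
python3 -m crank '[[0,0,0,-0.12,0],[0,0,0,-0.125,0],[0,0,0,-0.125,0],[0,0,0,-0.125,0],[0,0,0,-0.125,0],[0,0,0,-0.125,0],[0,0,0,-0.125,0],[0,0,0,-0.125,0]]'
python3 -m crank '[[0,0,0,-0.125,0],[0,0,0,-0.125,0],[0,0,0,-0.125,0],[0,0,0,-0.125,0],[0,0,0,-0.125,0],[0,0,0,-0.125,0],[0,0,0,-0.125,0],[0,0,0,-0.125,0]]'
python3 -m crank '[[0,0,0,-0.125,0],[0,0,0,-0.125,0],[0,0,0,-0.125,0],[0,0,0,-0.125,0],[0,0,0,-0.125,0],[0,0,0,-0.125,0],[0,0,0,0,0],[0,0,0,0,0]]'
python3 go.py 0.4556 0.2173 0.096 0.391
```

```text
time: 8.9
eef_pos: [0.4592, 0.1966, 0.2412]
eef_rot: [0.996, -0.084, -0.003, -0.003]
wrist_force: [-0.3, 0.0, 0.0]
finger_gap: 0.998
time: 9.57
eef_pos: [0.4591, 0.1966, 0.2412]
eef_rot: [0.915, 0.404, -0.001, -0.004]
wrist_force: [0.6, 0.1, 0.3]
finger_gap: 1.0
time: 10.23
eef_pos: [0.4593, 0.1971, 0.2415]
eef_rot: [0.707, 0.708, 0.001, -0.004]
wrist_force: [-0.5, 0.8, -0.2]
finger_gap: 1.002
t 10.23 pos [0.4593 0.1971 0.2415] F [-0.46  0.75 -0.2 ] M [ 0.007 -0.013  0.004] gap 1.002 j [ 0.4   0.13 -0.3   1.14  0.01  0.4 ]
turn(row) -0.3895 shift after turn [0.0201 0.0043 0.1455] tilt 0.0078
```

```bash
python3 -m crank '[[0,0,0,-0.12,0],[0,0,0,-0.12,0],[0,0,0,-0.12,0],[0,0,0,-0.03,0],[0.01,0.002,0.02,0,0],[0.0101,0.0023,0.025,0,0],[0,0,0.02,0,0],[0,0,0,0,0]]'
python3 -m crank '[[0,0,0,0,0],[0,0,0,0,0],[0,0,0,0,0],[0,0,0,0,0],[0,0,0,0,0],[0,0,0,0,0],[0,0,0,0,0],[0,0,0,0,0]]'
python3 go.py 0.4556 0.2173 0.096 0.391
```

```text
time: 10.9
eef_pos: [0.4529, 0.2176, 0.1734]
eef_rot: [0.555, 0.832, -0.001, -0.005]
wrist_force: [-0.8, -0.3, -0.5]
finger_gap: 1.001
time: 11.57
eef_pos: [0.4556, 0.2191, 0.1777]
eef_rot: [0.554, 0.833, 0.002, -0.003]
wrist_force: [-1.0, 0.3, 0.3]
finger_gap: 0.999
t 11.57 pos [0.4556 0.2191 0.1777] F [-0.97  0.32  0.34] M [ 0.018 -0.011  0.019] gap 0.999 j [ 0.44  0.18 -0.39  1.    0.01  0.05]
turn(row) 0.0059 shift after turn [-0.0016 -0.0007  0.0817] tilt 0.008
```

```bash
python3 -m crank '[[-0.0016,-0.0007,0.02,0.006,0],[0,0,0.02,0,0],[0,0,0.02,0,0],[0,0,0.015,0,0],[0,0,0.007,0,0],[0,0,0,0,0],[0,0,0,0,0],[0,0,0,0,0]]'; python3 go.py 0.4556 0.2173 0.096 0.391; python3 -m crank '[[0,0,0,0,120],[0,0,0,0,200],[0,0,0,0,255],[0,0,0,0,255],[0,0,0,0,255],[0,0,0,0,255],[0,0,0,0,255],[0,0,0,0,255]]' 80;  python3 go.py 0.4556 0.2173 0.096 0.391
```

```text
time: 12.23
eef_pos: [0.456, 0.2183, 0.0964]
eef_rot: [0.556, 0.831, 0.003, -0.003]
wrist_force: [0.0, 0.6, -0.3]
finger_gap: 1.002
t 12.23 pos [0.456  0.2183 0.0964] F [ 0.05  0.58 -0.32] M [0.004 0.001 0.009] gap 1.002 j [ 0.44  0.26 -0.5   0.81  0.01  0.05]
turn(row) 0.0 shift after turn [-0.0008 -0.0008  0.0004] tilt 0.0082
time: 12.9
eef_pos: [0.4552, 0.2184, 0.0957]
eef_rot: [0.556, 0.831, 0.003, -0.004]
wrist_force: [-2.4, 3.1, 3.8]
finger_gap: 0.157
t 12.9 pos [0.4552 0.2184 0.0957] F [-2.37  3.12  3.83] M [ 0.293  0.393 -0.14 ] gap 0.157 j [ 0.44  0.26 -0.5   0.81  0.01  0.05]
turn(row) 0.0001 shift after turn [-0.0012 -0.     -0.0003] tilt 0.0089
```

```bash
python3 -m crank '[[0,0,-0.004,0,255],[0,0,-0.006,0,255],[0,0,-0.008,0,255],[0,0,-0.008,0,255],[0,0,-0.006,0,255],[0,0,-0.003,0,255],[0,0,0,0,255],[0,0,0,0,255]]'; python3 -m crank '[[0,0,0,0,255],[0,0,0,0,255],[0,0,0,0,255],[0,0,0,0,255],[0,0,0,0,255],[0,0,0,0,255],[0,0,0,0,255],[0,0,0,0,255]]';  python3 go.py 0.4556 0.2173 0.131 0.391
```

```text
time: 13.57
eef_pos: [0.4555, 0.2177, 0.1307]
eef_rot: [0.556, 0.831, 0.002, -0.003]
wrist_force: [0.3, -0.5, -7.7]
finger_gap: 0.156
time: 14.23
eef_pos: [0.4554, 0.2177, 0.1304]
eef_rot: [0.556, 0.831, 0.002, -0.003]
wrist_force: [0.6, -0.3, -7.7]
finger_gap: 0.15
t 14.23 pos [0.4554 0.2177 0.1304] F [ 0.56 -0.28 -7.71] M [-0.041 -0.017 -0.037] gap 0.15 j [ 0.44  0.22 -0.46  0.89  0.01  0.05]
turn(row) -0.0 shift after turn [-0.0005  0.0001 -0.0006] tilt 0.008
```

The left pod is 7.7 N against about 4 N, so it is the heavier, and the order is already right. I'll raise it another 85 mm and hold.

```bash
python3 -m crank '[[0,0,-0.006,0,255],[0,0,-0.012,0,255],[0,0,-0.017,0,255],[0,0,-0.017,0,255],[0,0,-0.015,0,255],[0,0,-0.011,0,255],[0,0,-0.006,0,255],[0,0,-0.003,0,255]]'; python3 -m crank '[[0,0,0,0,255],[0,0,0,0,255],[0,0,0,0,255],[0,0,0,0,255],[0,0,0,0,255],[0,0,0,0,255],[0,0,0,0,255],[0,0,0,0,255]]';  python3 go.py 0.4556 0.2173 0.215 0.391
python3 - <<'E'
from fit import *
cs=[optics.read_camera(n) for n in("top","scene")]
fit(cs,(.52,-.25))
# tilt of held pod from head top surface
W=cloud(cs[1]); m=(np.hypot(W[...,0]-.475,W[...,1]-.225)<.07)&(W[...,2]>.175)&(W[...,2]<.205)&(cs[1]["pixels"].max(2)<90)
p=W[m]; 
for _ in range(3):
    A=np.c_[p[:,:2],np.ones(len(p))]; k=np.linalg.lstsq(A,p[:,2],rcond=None)[0]; e=abs(A@k-p[:,2]); p=p[e<max(.003,np.percentile(e,80)*1.2)]
print("head plane slope",np.round(k[:2],3),"n",len(p),"z",round(p[:,2].mean(),4))
cv2.imwrite("pics/end.png",cs[1]["pixels"][120:370,100:460].repeat(2,0).repeat(2,1))
E
```

```text
time: 14.9
eef_pos: [0.4561, 0.2173, 0.2185]
eef_rot: [0.556, 0.831, 0.003, -0.003]
wrist_force: [0.8, -0.3, -9.0]
finger_gap: 0.154
time: 15.57
eef_pos: [0.4556, 0.217, 0.2173]
eef_rot: [0.556, 0.831, 0.002, -0.003]
wrist_force: [0.2, -0.1, -8.3]
finger_gap: 0.148
t 15.57 pos [0.4556 0.217  0.2173] F [ 0.21 -0.14 -8.32] M [ 0.002 -0.019  0.007] gap 0.148 j [ 0.44  0.15 -0.33  1.09  0.01  0.05]
turn(row) 0.0 shift after turn [0.0002 0.0001 0.0023] tilt 0.008
fin n 343 ctr [ 0.5031 -0.2609] med [ 0.5023 -0.2609] size [0.1297 0.0164] yaw 0.538 top z 0.1154 grip [ 0.5125 -0.2553]
fin n 502 ctr [ 0.5037 -0.2606] med [ 0.5088 -0.2598] size [0.1326 0.0171] yaw 0.532 top z 0.1135 grip [ 0.5132 -0.255 ]
head plane slope [-0.057  0.044] n 603 z 0.1918
```

View pics/end.png

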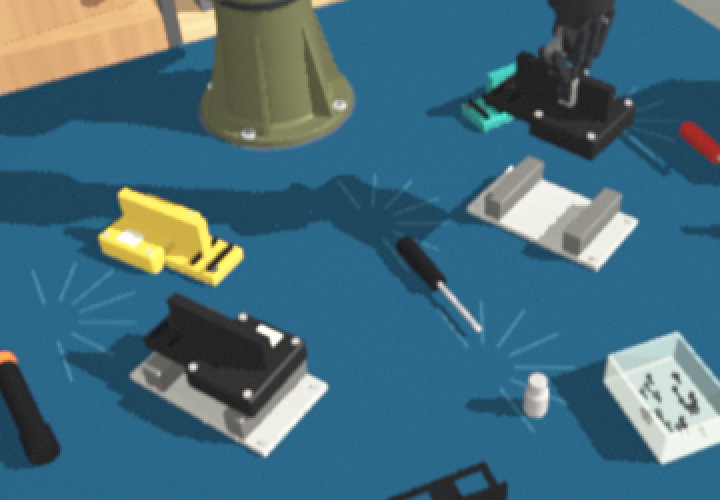

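The picture shows the heavy pod held high over its stand (grip ≈ (575,95)) and the light one square on its rails (≈(235,345)). The slope fit of 0.07 may be contaminated by the fingers, so I'll check it more carefully, with the resting pod as reference.

```bash
cat > tilt.py <<'E'
from fit import *
rng=np.random.default_rng(0)
cs=[optics.read_camera(n) for n in("top","scene")]
for nm,g,t,z in(("held",(.4556,.217),.391,.1216),("rest",(.5128,-.255),.536,0.0)):
  for cn,c in zip(("top","scene"),cs):
    W=cloud(c).reshape(-1,3)[c["range_z"].ravel()>0]; d=W[:,:2]-g; x=d@[np.cos(t),np.sin(t)]; y=d@[-np.sin(t),np.cos(t)]; h=W[:,2]-z
    m=(x>-.022)&(x<.060)&(abs(y)<.046)&(abs(y)>.012)&(abs(h-.07)<.012); A=np.c_[x,y,np.ones(len(x))][m]; b=h[m]
    best=None
    for _ in range(500 if m.sum()>30 else 0):
        i=rng.choice(len(b),3,False)
        try:k=np.linalg.solve(A[i],b[i])
        except Exception: continue
        n=(abs(A@k-b)<.002)
        if best is None or n.sum()>best.sum(): best=n
    if best is not None: print(nm,cn,"head slope x,y",np.round(np.linalg.lstsq(A[best],b[best],rcond=None)[0],3),best.sum(),m.sum())
    # fin top edge slope along x
    f=(abs(y)<.008)&(h>.10)&(h<.125)&(x>-.075)&(x<.052)&((x<-.03)|(x>.03))
    xs=x[f];hs=h[f]; e=[(np.mean([lo,lo+.01]),np.percentile(hs[(xs>=lo)&(xs<lo+.01)],80)) for lo in np.arange(-.075,.05,.01) if ((xs>=lo)&(xs<lo+.01)).sum()>4]
    if len(e)>3: print(nm,cn,"fin edge slope",np.round(np.polyfit(*np.array(e).T,1),4),len(e))
E
python3 tilt.py
```

```text
held top head slope x,y [-0.023 -0.031  0.069] 145 287
held top fin edge slope [-0.016   0.1129] 5
held scene head slope x,y [0.003 0.004 0.071] 300 364
held scene fin edge slope [0.0093 0.1132] 7
rest top head slope x,y [0.    0.012 0.069] 317 793
rest top fin edge slope [-0.0039  0.1145] 8
rest scene head slope x,y [-0.001  0.002  0.07 ] 593 704
rest scene fin edge slope [0.0004 0.1126] 8
```

```bash
python3 go.py 0.4556 0.217 0.217 0.391; python3 -c "
from plant import r; print(r.sign_off())"
```

```text
t 15.77 pos [0.4556 0.2171 0.2175] F [-0.98  0.01 -8.38] M [-0.009 -0.008 -0.04 ] gap 0.154 j [ 0.44  0.15 -0.33  1.09  0.01  0.05]
turn(row) 0.0 shift after turn [-0.0001 -0.0001  0.0005] tilt 0.008
the job is handed in; nothing more can be done
None
```

I lifted both pods by their fins and handed the job in at 15.8 s, still holding the heavier one (on the left) over its own stand; no verdict was reported.

- **Weights:** the right pod pulled about 4 N at the wrist. The left pulled about 8 N, with readings from 7.7 to 8.4 N.
- **Lighter pod:** it is back on its own stand and let go. Its fin is within about 2 mm of where it started, at the same angle (0.535 rad) and height.
- **Heavier pod:** its underside is about 12 cm above the rails, and the arm was steady at hand-in. The clearest view, from the scene camera, puts it level to about 0.01 rad.

**Checks that disagreed:**
- My first rough level fit gave a slope of 0.07 rad, probably because the fingers were in the fitted area.
- The partly hidden top view gave up to 0.04 rad.
- The tool itself stands 0.008 rad off vertical.

All of these are inside the 0.10 rad limit.

Joint 6 reached the end of its range (3.14 rad) on the way to the left pod, so I used the half-turned grasp there. I saw no sign that it went past the limit. No bystander looked moved in the last picture, but I did not measure them.

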